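# Bedtime switch-off along the extension bar

## Robot

A 6-joint arm with a two-finger parallel gripper is mounted at the origin on the work surface. World frame = base frame: x ahead of the robot, y to its left, z up, the work surface at z = 0. Lengths are in mm, angles in rad, forces in N, time in s.
With the tool pointing down it reaches from about 300 to 875 mm from the base axis. Payload 4.2 kg.
Tool frame: the origin (TCP) lies between the finger pads; the fingertips stand 19 mm ahead of it and the grasp point (between the pads) is the TCP (env.tips_ahead is the z of the fingertips in the tool frame, in mm); z points along the fingers, y is the line along which they close (so a half turn about z gives the same grasp; the last joint's range is limited). The gripper opens to 85 mm and grips with 20 to 120 N. Pads are 22 mm wide; open, the fingers measure 114 mm over their backs; the gripper's body (76 mm by 85 mm) begins 54 mm behind the grasp point. The pads swing forward as they close: fully open they stand 13 mm farther back than shut.
Start: joints at [1.191, 0.32, 1.565, -0, 1.257, -0.02], TCP at [202.452, 538.194, 250.338] pointing down, gripper open.
Joint ranges: [-3.11, 3.11], [-0.84, 2.01], [0.21, 2.61], [-1.34, 4.49], [0.05, 2.63], [-2.56, 2.56]. Speed limits (rad/s): [2.57, 2.57, 3.14, 3.14, 3.14, 3.14].

## Interface

Orientations are given as a unit quaternion [x, y, z, w].
In Python, from bench import env, imaging gives the robot as it stands.
- The arm moves only by the tool servo_tool, never from a script. Its argument "plan" is a list of rows, each a list of 2 entries, a list of its own where there are three numbers: the shift along the tool's x, y, z scaled (see below), then the turn about the tool's z scaled (see below). A call has 1 to 5 rows; each row shifts and turns the commanded pose from where the row before left it, along the tool's axes as they then stand; what a row does not reach is not made up. The controller multiplies each number of a shift by 20 mm and each number of a turn by 0.1 rad. A row lasts 1/10 s, in which the tool goes at most 50 mm and 8.59 degrees, less where a joint would pass 70% of its speed; a pose out of reach is approached as far as the arm can. A call with a number of a shift or a turn outside -1 to 1 is refused whole. A call with a gripper value outside its range is refused whole. "hand" is the closure, from -1 (fully open) to 1 (shut), set as the call begins (left out, the last holds). The fingers move at their own pace and stop on an object; the grip force is fixed at half the most. Time passes only in rows, so rows that do not move let the fingers close. It gives the time, the measured TCP pose, the force, the opening and the grip force at its end, in the units of the state.
- env.get_state(): the state, without advancing time (a new reading comes with each control period).
- imaging.snapshot(name): name is "scene" or "top"; returns the picture (420x560x3 uint8, red, green, blue); there is no depth.
- imaging.camera_info(name): a dict with "intrinsics" (3x3 intrinsics, pixels), "eye" and "attitude" of the camera in the world. Camera axes: x right, y down, z forward; pixel columns grow to the right and rows downward; lengths in mm; the calibration is good to about 2 mm. A picture is of the moment at which its call begins. camera_info takes no time and is no camera call.
- env.job_done(): hands the job in; it is judged then, once.
The state is a dict: "time_s": time; "joint_positions": joint angles; "qvel": joint speeds; "joint_efforts": joint torques, N m; "tcp_pos": TCP position; "tool_rot": TCP orientation; "contact_force": force on the tool from outside, world axes, zero at the start; "wrist_torque": the same for the moment, N m; "grip_width": finger opening in mm; "gripper_force": force on a finger pad.
Only numpy, scipy, OpenCV 4.12 (cv2) and the standard library are available. Lean on these libraries where they do the work, as an engineer would, in place of code of your own. Each camera call takes 0.05 s, during which the arm holds its last target. There are 200 camera calls.

## Task

It is bedtime: run your fingertips lightly along the row of four black rocker switches on the white extension bar, starting at either end and taking them one after the other, so that all four are switched off (the half that now stands up goes fully down). From the first switch going off until the last, keep the fingertips down at the row, never more than about 2 cm above the switches, then take the hand clear. Press gently, without leaning on the bar; do not pull out the two plug-in blocks, and do not pick up or shift anything else on the shelf.

Things in the scene. Friction and masses are not known exactly. Their poses are not given: they have to be found in the camera images.
- bar: white extension bar, 300 mm long (y), 100 wide (x), top face 38 mm high, screwed down. Origin: centre of its underside, z up. Rockers 1 to 4 at x = -28 mm, y = +96, +32, -32, -96 mm; round socket faces at x = +22 mm, same y. At the -y end a gland and rigid conduit stick out 90 mm, below 32 mm; a screw lug 4 mm high sticks out 21 mm at each end.
- switch1 (a joint): angle of rocker 1 (rad), all four alike: 0 = on, 0.38 = off (stops at both); above 0.30 counts as off. It snaps over past 0.19. About 2.5 N down on the raised end starts it; nearer the middle takes more. At the stop it gives about 1 mm per 6 N. Black paddle, 20 mm wide (x), 32 long (y), hinged across its middle 2 mm below the bar's top face, so it rocks along the row. All start on.
- switch2 (a joint): angle of rocker 2, as switch1
- switch3 (a joint): angle of rocker 3, as switch1
- switch4 (a joint): angle of rocker 4, as switch1
- switch1_mid (a point): fixed point over the hinge of rocker 1, 3 mm above the bar's top face; axes as the bar's. The rocker's top is a shallow V of two flat 16 mm halves. On: the +y half lies level with this point and the -y half slopes up 0.38 rad to its end, 9 mm above the bar's top face. Off: the mirror image. A pale 4 mm dot marks the -y half.
- switch2_mid (a point): the same for rocker 2
- switch3_mid (a point): the same for rocker 3
- switch4_mid (a point): the same for rocker 4
- switch1_raised (a point): top edge of the -y end of rocker 1: the end that stands up while it is on (14 mm to -y of the middle); moves with the rocker
- switch2_raised (a point): the same for rocker 2
- switch3_raised (a point): the same for rocker 3
- switch4_raised (a point): the same for rocker 4
- charger (a joint): how far the white USB charger block has been pulled up out of its socket beside switch1 (m): 0 = pushed home. The block is 42 (x) x 46 (y) x 40 mm high, standing on the socket face
- charger_top (a point): centre of the charger block's top face, 79 mm above the shelf
- nightlight (a joint): how far the white plug-in night light has been pulled up out of its socket beside switch3 (m): 0 = pushed home. Its block is 42 (x) x 46 (y) x 22 mm with a 36 mm clear dome on top, 41 mm high in all
- nightlight_top (a point): top of the night light, 79 mm above the shelf
- jar: empty glass jam jar without lid, 66 mm across, 96 mm high, loose, behind the bar (bar +x side). Origin: centre of its underside, z up
- eggcup: white ceramic egg cup holding pins, 49 mm across, 60 mm high (pins to 71 mm), loose, behind the bar. Origin: centre of its underside, z up
- spinner: blue plastic bead spinner: round wooden foot, bowl 104 mm across, centre post with knob 84 mm high, loose, behind the bar. Origin: centre of its underside, z up
- stapler: black metal stapler, 140 mm long (its y), 36 mm wide, 65 mm high, loose, off the bar's +y end. Origin: centre of its underside, z up
There are look-alikes about, which are no part of the job. Leave any pink or yellow look-alike of the eggcup alone. Of the things shaped like the spinner, the blue one is meant.

How it is judged (in metres and radians):
At the end, for the whole second after the job is handed in: all four rockers off (each joint above 0.30 of 0.38 rad), both plug-in blocks still home (within 5 mm), and the jar, egg cup, bead spinner and stapler within 20 mm of where they stood and upright (value of joint each of switch1, switch2, switch3, switch4 above 0.3 rad and value of joint each of charger, nightlight below 0.005 m and distance of each of jar, eggcup, spinner, stapler from where it was at the start of the episode below 0.02 m and angle between each of jar, eggcup, spinner, stapler's own z axis and vertical below 0.15 rad); the robot touches nothing.
It fails at once if the fingertips rose more than 30 mm above the bar's top between the first switch going off and the last (value of joint any of switch1, switch2, switch3, switch4 above 0.25 rad and not (value of joint each of switch1, switch2, switch3, switch4 above 0.25 rad) and height (world z) of the grasp point above 0.087 m).
It fails at once if a switch was skipped or the row was begun in the middle ((not (value of joint switch1 above 0.25 rad) and not (value of joint switch4 above 0.25 rad) and value of joint any of switch2, switch3 above 0.25 rad) or (value of joint each of switch1, switch4 above 0.25 rad and (not (value of joint switch2 above 0.25 rad) or not (value of joint switch3 above 0.25 rad))) or (value of joint each of switch1, switch3 above 0.25 rad and not (value of joint switch2 above 0.25 rad)) or (value of joint each of switch2, switch4 above 0.25 rad and not (value of joint switch3 above 0.25 rad))).
It fails at once if the fingers pressed on the bar harder than 40 N (contact force between the fingers and bar above 40 N).
It fails at once if a plug-in block was pulled up by more than 5 mm (value of joint any of charger, nightlight above 0.005 m).
It fails at once if the jar, egg cup, bead spinner or stapler was lifted, tipped or shifted by more than 20 mm (distance of any of jar, eggcup, spinner, stapler from where it was at the start of the episode above 0.02 m or angle between any of jar, eggcup, spinner, stapler's own z axis and vertical above 0.15 rad).
It also fails if it takes over 48 s, if anything falls off the work surface, if the arm or the gripper's body presses on something with over 40 N, if the wrist force passes 120 N, or if a joint passes its speed limit or range.

## Working session

There is one attempt and no reset: what is moved stays moved. The work goes in short steps, Python scripts to look and compute and a tool call to move; the robot and the scene stay as the last step left them, time stands still between calls to the robot, and variables do not carry over. Pictures are saved under pics/ and viewed, at most 10 in all, crops included, and the job is handed in when it is done.

Besides the shell and the picture viewer there is one more tool, called after "Emit:" as name([rows], argument=value, ...), one row to a line, values as JSON. servo_tool: Moves the arm, as the interface text tells. Its arguments: {"type":"object","properties":{"plan":{"type":"array","items":{"type":"array"}},"hand":{"type":"number"}},"required":["plan"]}

```bash
mkdir -p pics
python3 - <<'E'
from bench import env, imaging
import cv2
for n in("scene","top"):
    cv2.imwrite(f"pics/{n}0.png",imaging.snapshot(n)[:,:,::-1])
    print(imaging.camera_info(n))
print(env.get_state(),env.tips_ahead)
E
```

```text
{'intrinsics': array([[409.64954091,   0.        , 280.40169277],
       [  0.        , 409.64954091, 207.36093332],
       [  0.        ,   0.        ,   1.        ]]), 'eye': array([1109.00968836,  567.93408247,  829.89315727]), 'attitude': array([ 0.32806613,  0.87214997, -0.33730581, -0.1339845 ])}
{'intrinsics': array([[503.14182391,   0.        , 283.21901897],
       [  0.        , 503.14182391, 210.7821371 ],
       [  0.        ,   0.        ,   1.        ]]), 'eye': array([ 554.90911273,   62.0976775 , 1035.53903763]), 'attitude': array([ 0.70958779, -0.70378401,  0.01418193, -0.03117853])}
{'time_s': 0.1, 'joint_positions': array([ 1.19104511e+00,  3.20234771e-01,  1.56554334e+00, -5.01290274e-06,
        1.25741004e+00, -2.00070694e-02]), 'qvel': array([-0.00063106, -0.00221255, -0.00290228,  0.00017465, -0.00018721,
        0.00111134]), 'joint_efforts': array([-1.06358002e-03, -4.16405654e+01, -2.34706825e+01, -6.14542341e-05,
        4.84243894e-03,  1.10132967e-05]), 'tcp_pos': array([202.27885414, 537.82611772, 249.56772259]), 'tool_rot': array([ 1.78902892e-01,  9.83866413e-01, -7.82340001e-04, -1.56057553e-04]), 'contact_force': array([0.43335998, 0.18842657, 0.24780243]), 'wrist_torque': array([-0.02069083,  0.03238452, -0.00705135]), 'gripper_force': 0.0, 'grip_width': 85.22590778204571} 19.0
```

View pics/scene0.png

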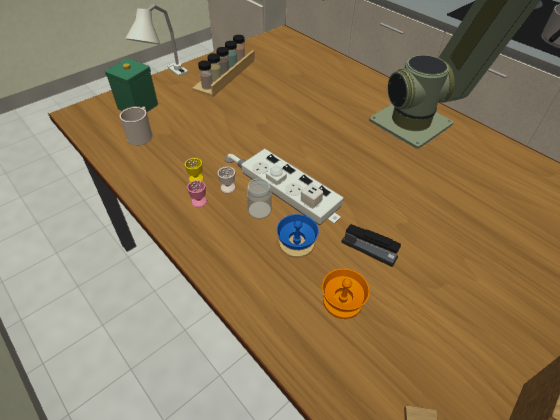

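View pics/top0.png

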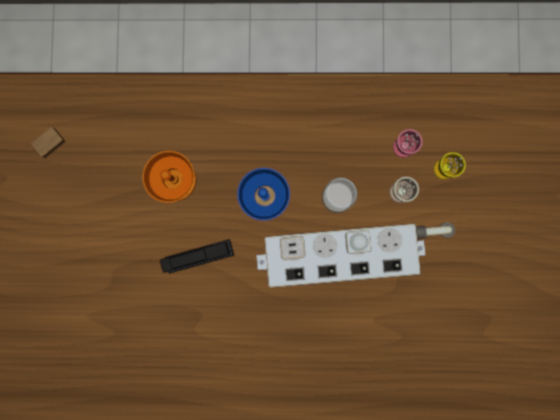

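The scene has one white bar with four rockers. In the top view they sit at about (294,273), (327,271), (360,268) and (392,266), numbered 1 to 4 from the charger end. The other black object is the stapler at (197,256), which I won't touch. The egg cups, the orange spinner at (170,177) and the blue one at (263,194) all stay behind the bar. Next I'll measure the rockers and check them in a crop.

```bash
cat > h.py <<'E'
import numpy as np, cv2
from bench import env, imaging
from scipy.spatial.transform import Rotation as R
def ray(n,px,z):
    c=imaging.camera_info(n); A=R.from_quat(c['attitude']).as_matrix()
    d=A@np.linalg.inv(c['intrinsics'])@[px[0],px[1],1]
    return c['eye']+d*(z-c['eye'][2])/d[2]
def proj(n,p):
    c=imaging.camera_info(n); A=R.from_quat(c['attitude']).as_matrix()
    q=c['intrinsics']@(A.T@(np.array(p)-c['eye'])); return q[:2]/q[2]
E
python3 - <<'E'
from h import *
im=cv2.imread('pics/top0.png')
hsv=cv2.cvtColor(im,cv2.COLOR_BGR2HSV)
def blobs(m,lo):
    cs,_=cv2.findContours(m,cv2.RETR_EXTERNAL,cv2.CHAIN_APPROX_NONE)
    return [c for c in cs if cv2.contourArea(c)>lo]
roi=np.zeros(im.shape[:2],np.uint8); roi[215:295,245:430]=1
dark=((hsv[...,2]<75)&(hsv[...,1]<130)).astype(np.uint8)*roi
mids=[]
for c in blobs(dark,60):
    r=cv2.minAreaRect(c); P=ray('top',r[0],43)
    if r[0][1]>258: mids.append(P); print(np.round(r[0],1),np.round(r[1],1),P.round(1))
white=((hsv[...,2]>150)&(hsv[...,1]<60)).astype(np.uint8)*roi
w=cv2.morphologyEx(white,cv2.MORPH_CLOSE,np.ones((15,15)))
w=cv2.morphologyEx(w,cv2.MORPH_OPEN,np.ones((25,25)))
c=max(blobs(w,100),key=cv2.contourArea); r=cv2.minAreaRect(c)
B=np.array([ray('top',p,38)[:2] for p in cv2.boxPoints(r)])
print('bar',B.round(1),ray('top',r[0],38).round(1),[np.linalg.norm(B[i]-B[i-1]).round(1) for i in range(4)])
m=np.array(sorted(mids,key=lambda p:-p[1]))
u=m[0]-m[-1]; print('yaw',np.arctan2(-u[0],u[1]),'spacing',np.linalg.norm(np.diff(m,axis=0),axis=1))
s=env.get_state(); print(R.from_quat(s['tool_rot']).as_matrix().round(3))
cv2.imwrite('pics/crop.png',cv2.resize(im[215:295,250:430],None,fx=4,fy=4,interpolation=cv2.INTER_CUBIC))
E
```

```text
[294.5 273.5] [ 9. 15.] [495.5  63.   43. ]
[326.9 270.9] [ 9.7 15.9] [ 5.013e+02 -3.000e-01  4.300e+01]
[359.2 267.9] [ 9.7 16.3] [507.7 -63.4  43. ]
[392. 265.] [10. 16.] [ 514.  -127.3   43. ]
bar [[ 567.   127.4]
 [ 597.2 -190.5]
 [ 499.8 -198. ]
 [ 469.2  117.8]] [533.2 -36.3  38. ] [np.float64(98.2), np.float64(319.4), np.float64(97.6), np.float64(317.3)]
yaw 0.09684595186199035 spacing [63.62616715 63.37649203 64.20021755]
[[-0.936  0.352 -0.001]
 [ 0.352  0.936 -0.001]
 [ 0.    -0.002 -1.   ]]
```

View pics/crop.png

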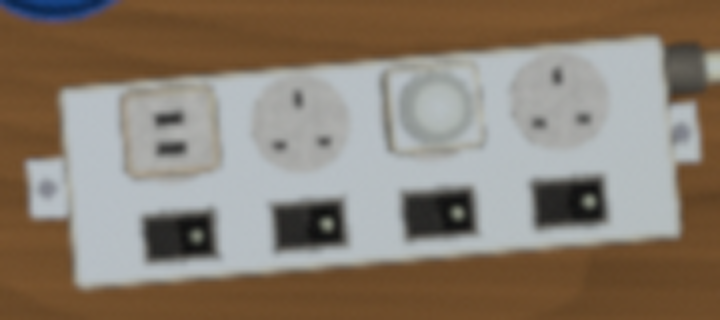

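The crop confirms the four rockers: each pale dot is on the −y half and the spacing is 64 mm, as given. Shut the hand and turn the tool to the row first.

Emit:
servo_tool([
  [[0, 0, 0], -0.92],
  [[0, 0, 0], -0.91],
  [[0, 0, 0], -0.91],
  [[0, 0, 0], -0.91],
  [[0, 0, 0], -0.91],
], hand=1)

```text
time_s: 0.6
tcp_pos: [202.4, 537.9, 249.8]
tool_rot: [-0.05, 0.999, -0.0, -0.0]
contact_force: [-0.4, 0.3, 0.3]
grip_width: 12.4
gripper_force: 0.0
```

Emit:
servo_tool([
  [[-0.47, -1, 0], 0],
  [[-0.47, -1, 0], 0],
  [[-0.47, -1, 0], 0],
  [[-0.47, -1, 0], 0],
  [[-0.47, -1, 0], 0],
])

```text
time_s: 1.1
tcp_pos: [259.0, 442.2, 249.9]
tool_rot: [-0.048, 0.999, -0.0, -0.0]
contact_force: [-0.3, -0.2, -0.3]
grip_width: -0.2
gripper_force: 0.0
```

Emit:
servo_tool([
  [[-0.47, -1, 0], 0],
  [[-0.47, -1, 0], 0],
  [[-0.47, -1, 0], 0],
  [[-0.47, -1, 0], 0],
  [[-0.47, -1, 0], 0],
])

```text
time_s: 1.6
tcp_pos: [315.4, 347.2, 250.0]
tool_rot: [-0.048, 0.999, -0.0, -0.0]
contact_force: [-0.8, 0.4, 0.7]
grip_width: 0.1
gripper_force: 0.0
```

Emit:
servo_tool([
  [[-0.47, -1, 0], 0],
  [[-0.47, -1, 0], 0],
  [[-0.47, -1, 0], 0],
  [[-0.47, -1, 0], 0],
  [[-0.47, -1, 0], 0],
])

```text
time_s: 2.1
tcp_pos: [371.8, 252.2, 250.0]
tool_rot: [-0.048, 0.999, -0.0, -0.0]
contact_force: [-0.6, -0.0, -0.0]
grip_width: 0.0
gripper_force: 0.0
```

Emit:
servo_tool([
  [[-0.47, -1, 0], 0],
  [[-0.47, -1, 0], 0],
  [[-0.47, -1, 0], 0],
  [[-0.47, -1, 0], 0],
  [[-0.47, -1, 0], 0],
])

```text
time_s: 2.6
tcp_pos: [428.1, 157.2, 250.0]
tool_rot: [-0.048, 0.999, -0.0, -0.0]
contact_force: [1.3, 0.2, -0.3]
grip_width: -0.0
gripper_force: 0.0
```

Emit:
servo_tool([
  [[-0.47, -1, 0], 0],
  [[-0.47, -1, 0], 0],
  [[-0.47, -1, 0], 0],
  [[-0.47, -1, 0], 0],
  [[-0.47, -1, 0], 0],
])

```text
time_s: 3.1
tcp_pos: [484.5, 62.2, 250.0]
tool_rot: [-0.048, 0.999, 0.0, -0.0]
contact_force: [0.4, -0.4, -0.2]
grip_width: -0.1
gripper_force: 0.0
```

Emit:
servo_tool([
  [[-0.25, -0.95, 0], 0],
  [[0, 0, 0.9], 0],
  [[0, 0, 0.9], 0],
  [[0, 0, 0.9], 0],
  [[0, 0, 0.9], 0],
])

```text
time_s: 3.6
tcp_pos: [490.9, 44.5, 177.3]
tool_rot: [-0.048, 0.999, 0.0, -0.0]
contact_force: [0.3, -1.1, -0.6]
grip_width: -0.2
gripper_force: 0.0
```

Run:
```python
from h import *
s=env.get_state();M=R.from_quat(s['tool_rot']).as_matrix();print(s['time_s'],s['tcp_pos'],s['contact_force'],s['grip_width'],M.round(3))
for k in range(4):
    t=np.array([495.5,63])+np.array([.0968,-.9953])*(18+64*k)
    print(t, M.T@np.r_[t-s['tcp_pos'][:2],0]/20)
```

```text
3.6 [490.89198357  44.51389905 177.30229201] [ 0.27495864 -1.05561359 -0.57645721] -0.17320697168181187 [[-0.995 -0.096 -0.001]
 [-0.096  0.995  0.   ]
 [ 0.001  0.    -1.   ]]
[497.2424  45.0846] [-3.18793922e-01 -2.02795980e-03 -2.08674883e-04]
[503.4376 -18.6146] [-3.21876672e-01 -3.20201419e+00 -4.90708018e-04]
[509.6328 -82.3138] [-3.24959422e-01 -6.40200042e+00 -7.72741153e-04]
[ 515.828 -146.013] [-3.28042172e-01 -9.60198665e+00 -1.05477429e-03]
```

Emit:
servo_tool([
  [[-0.32, 0, 0.9], 0],
  [[0, 0, 0.9], 0],
  [[0, 0, 0.9], 0],
  [[0, 0, 0.9], 0],
  [[0, 0, 0.9], 0],
])

```text
time_s: 4.1
tcp_pos: [497.3, 45.3, 87.3]
tool_rot: [-0.048, 0.999, 0.0, -0.0]
contact_force: [-0.4, -0.1, 0.2]
grip_width: 0.1
gripper_force: 0.0
```

Emit:
servo_tool([
  [[0, 0, 0.3], 0],
  [[0, 0, 0], 0],
  [[0, 0, 0], 0],
])

```text
time_s: 4.4
tcp_pos: [498.0, 45.3, 82.8]
tool_rot: [-0.048, 0.999, 0.0, 0.0]
contact_force: [-0.5, -0.6, -0.3]
grip_width: -0.0
gripper_force: 0.0
```

Run:
```python
from h import *
im=imaging.snapshot("scene")[:,:,::-1]
print(env.get_state()['tcp_pos'], [proj('scene',[495.5+.0968*64*k,63-63.7*k,41]).round() for k in range(4)])
cv2.imwrite('pics/s1.png',cv2.resize(im[120:240,210:370],None,fx=5,fy=5,interpolation=cv2.INTER_CUBIC))
```

```text
[498.19597676  45.31854797  83.08269474] [array([323., 191.]), array([305., 180.]), array([288., 169.]), array([272., 159.])]
```

View pics/s1.png

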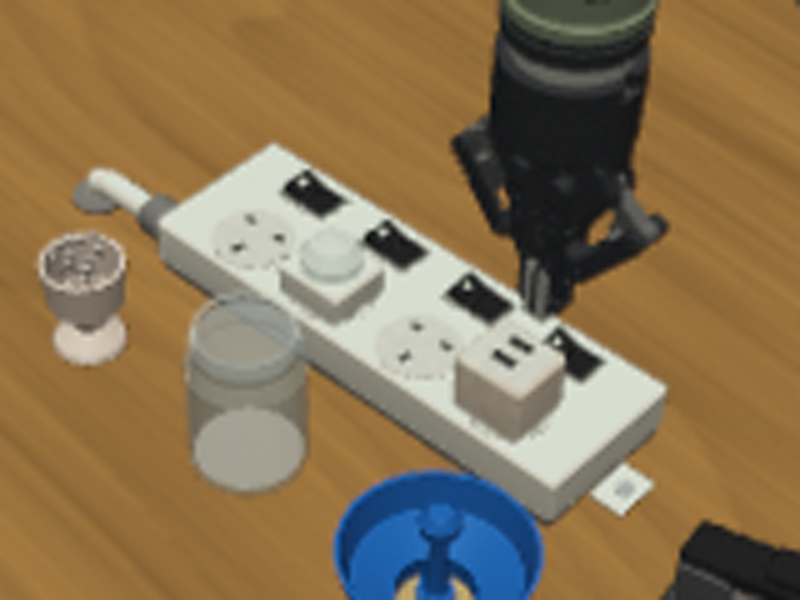

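Scene crop: the closed fingertips hang at crop (545,310), just past rocker 1's raised end and clear of the charger. Rockers 1 to 4 appear where the measurement predicted, within about 2 px. Now I'll press rocker 1.

Emit:
servo_tool([
  [[0, 0, 0.5], 0],
  [[0, 0, 0.25], 0],
  [[0, 0, 0], 0],
  [[0, 0, 0.1], 0],
  [[0, 0, 0], 0],
])

```text
time_s: 4.95
tcp_pos: [497.6, 45.3, 65.4]
tool_rot: [-0.048, 0.999, 0.0, -0.0]
contact_force: [-0.8, -0.4, 1.8]
grip_width: -0.3
gripper_force: 1.0
```

Emit:
servo_tool([
  [[0, 0, 0.1], 0],
  [[0, 0, 0.1], 0],
  [[0, 0, 0], 0],
  [[0, 0, 0], 0],
])

```text
time_s: 5.35
tcp_pos: [497.5, 45.3, 61.1]
tool_rot: [-0.048, 0.999, 0.0, -0.0]
contact_force: [0.8, -0.4, -0.3]
grip_width: 0.1
gripper_force: 0.0
```

Force built to 1.8 N at TCP z 65.4 and fell to about zero at 61.1, so the rocker has probably snapped over. I'll press about 1.5 mm more to seat it and check.

Emit:
servo_tool([
  [[0, 0, 0.08], 0],
  [[0, 0, 0], 0],
])

```text
time_s: 5.55
tcp_pos: [497.8, 45.3, 59.7]
tool_rot: [-0.048, 0.999, 0.0, 0.0]
contact_force: [-0.8, -0.6, 2.3]
grip_width: 0.2
gripper_force: 0.7
```

Emit:
servo_tool([
  [[0, 0, -0.3], 0],
  [[0, 0, -0.3], 0],
  [[0, -0.8, 0], 0],
  [[0, -0.8, 0], 0],
])

```text
time_s: 5.95
tcp_pos: [501.0, 13.3, 72.5]
tool_rot: [-0.049, 0.999, 0.0, 0.001]
contact_force: [-0.1, -0.2, -1.2]
grip_width: 0.0
gripper_force: 0.0
```

Run:
```python
from h import *
im=imaging.snapshot("scene")[:,:,::-1]
print(env.get_state()['tcp_pos'],env.get_state()['contact_force'])
cv2.imwrite('pics/s2.png',cv2.resize(im[140:220,250:350],None,fx=7,fy=7,interpolation=cv2.INTER_CUBIC))
```

```text
[501.22665267  11.38571221  72.42684929] [-0.02312646 -1.21370956 -1.16533908]
```

View pics/s2.png

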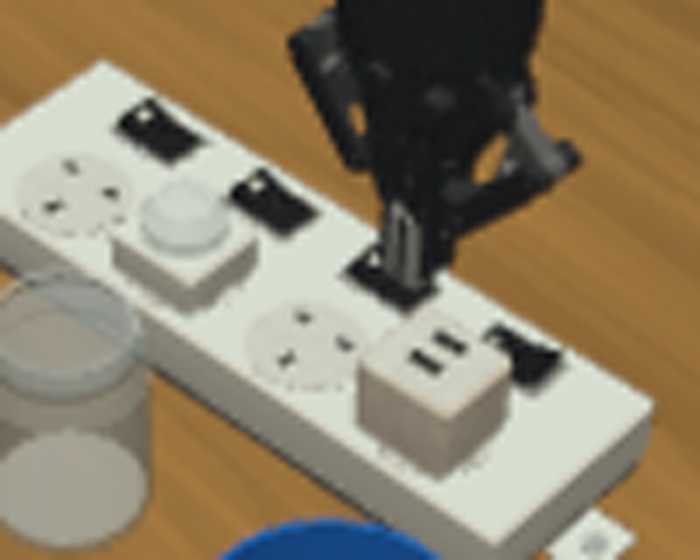

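Crop: rocker 1 at (525,355) is now the mirror image, with its −y end level and +y end up. That matches the snap in the force. On to rocker 2.

Emit:
servo_tool([
  [[0, -0.8, 0], 0],
  [[0, -0.7, 0], 0],
  [[0, 0, 0.2], 0],
  [[0, 0, 0.1], 0],
  [[0, 0, 0.1], 0],
])

```text
time_s: 6.5
tcp_pos: [503.6, -16.4, 63.8]
tool_rot: [-0.048, 0.999, -0.0, 0.0]
contact_force: [-1.2, -1.8, 1.4]
grip_width: 0.2
gripper_force: 1.1
```

Emit:
servo_tool([
  [[0, 0, 0.1], 0],
  [[0, 0, 0.08], 0],
  [[0, 0, 0.05], 0],
  [[0, 0, 0], 0],
  [[0, 0, 0], 0],
])

```text
time_s: 7.0
tcp_pos: [503.3, -16.0, 59.3]
tool_rot: [-0.048, 0.999, 0.0, -0.0]
contact_force: [-2.0, 2.4, 3.5]
grip_width: -0.1
gripper_force: 2.0
```

Emit:
servo_tool([
  [[0, 0, -0.3], 0],
  [[0, 0, -0.35], 0],
  [[0, -0.9, 0], 0],
  [[0, -0.9, 0], 0],
  [[0, -0.9, 0], 0],
])

```text
time_s: 7.5
tcp_pos: [509.1, -70.9, 72.7]
tool_rot: [-0.048, 0.999, -0.0, 0.001]
contact_force: [0.2, -0.4, -0.2]
grip_width: 0.1
gripper_force: 0.0
```

Emit:
servo_tool([
  [[0, -0.6, 0], 0],
  [[0, 0, 0], 0],
])

```text
time_s: 7.7
tcp_pos: [510.3, -83.4, 72.4]
tool_rot: [-0.047, 0.999, -0.0, 0.0]
contact_force: [0.3, -1.1, -0.2]
grip_width: -0.2
gripper_force: 0.0
```

Emit:
servo_tool([
  [[0, 0, 0.2], 0],
  [[0, 0, 0.2], 0],
  [[0, 0, 0.1], 0],
  [[0, 0, 0.1], 0],
  [[0, 0, 0], 0],
])

```text
time_s: 8.2
tcp_pos: [509.6, -81.6, 59.8]
tool_rot: [-0.048, 0.999, 0.0, -0.0]
contact_force: [-0.0, 0.7, 1.4]
grip_width: -0.1
gripper_force: 0.5
```

Emit:
servo_tool([
  [[0, 0, 0.04], 0],
  [[0, 0, 0], 0],
  [[0, 0, -0.3], 0],
  [[0, 0, -0.35], 0],
])

```text
time_s: 8.6
tcp_pos: [509.8, -82.3, 72.6]
tool_rot: [-0.048, 0.999, -0.0, -0.0]
contact_force: [0.4, 0.6, 0.4]
grip_width: -0.3
gripper_force: 0.0
```

Emit:
servo_tool([
  [[0, -0.9, 0], 0],
  [[0, -0.9, 0], 0],
  [[0, -0.9, 0], 0],
  [[0, -0.5, 0], 0],
  [[0, 0, 0], 0],
])

```text
time_s: 9.1
tcp_pos: [516.4, -146.9, 72.7]
tool_rot: [-0.047, 0.999, -0.0, 0.001]
contact_force: [0.2, -0.2, 0.4]
grip_width: 0.1
gripper_force: 0.0
```

Run:
```python
from h import *
im=imaging.snapshot("scene")[:,:,::-1]
print(env.get_state()['tcp_pos'],env.get_state()['contact_force'])
cv2.imwrite('pics/s3.png',cv2.resize(im[135:215,250:350],None,fx=7,fy=7,interpolation=cv2.INTER_CUBIC))
```

```text
[ 516.06293495 -146.11029901   72.50590956] [-0.80495515  0.19749893  0.23667499]
```

View pics/s3.png

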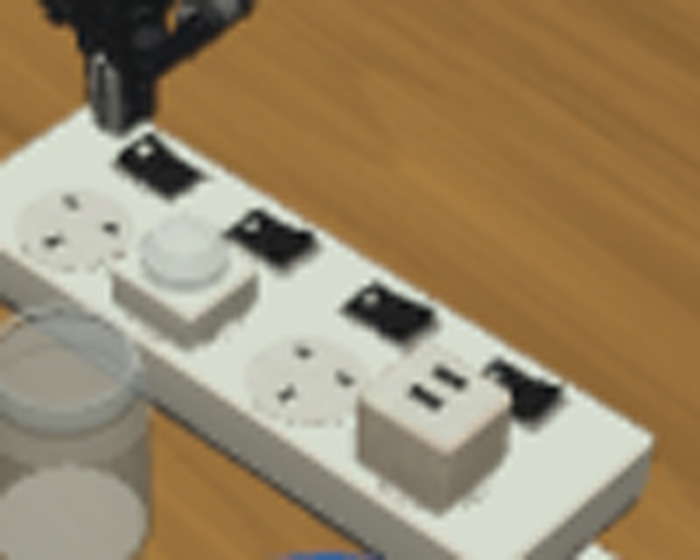

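Crop: rockers 1, 2 and 3 all have their right (+y) end raised. Rocker 4 at (158,165) is still on, with the fingertips over its −y end. Press the last one, then rise.

Emit:
servo_tool([
  [[0, 0, 0.2], 0],
  [[0, 0, 0.2], 0],
  [[0, 0, 0.1], 0],
  [[0, 0, 0.1], 0],
  [[0, 0, 0.05], 0],
])

```text
time_s: 9.65
tcp_pos: [515.8, -145.3, 59.1]
tool_rot: [-0.048, 0.999, 0.0, -0.0]
contact_force: [-0.9, 1.5, 5.0]
grip_width: 0.0
gripper_force: 2.3
```

Emit:
servo_tool([
  [[0, 0, 0], 0],
  [[0, 0, 0], 0],
])

```text
time_s: 9.85
tcp_pos: [515.8, -145.4, 59.4]
tool_rot: [-0.048, 0.999, 0.0, -0.0]
contact_force: [-1.1, 2.3, 2.9]
grip_width: 0.1
gripper_force: 1.5
```

Emit:
servo_tool([
  [[0, 0, -0.3], 0],
  [[0, 0, -0.3], 0],
  [[0, 0, 0], 0],
])

```text
time_s: 10.15
tcp_pos: [516.8, -146.2, 72.3]
tool_rot: [-0.048, 0.999, -0.0, 0.001]
contact_force: [-0.1, -0.8, 0.0]
grip_width: 0.3
gripper_force: 0.0
```

Run:
```python
from h import *
im=imaging.snapshot("scene")[:,:,::-1]
print(env.get_state()['tcp_pos'])
cv2.imwrite('pics/s4.png',cv2.resize(im[135:215,250:350],None,fx=7,fy=7,interpolation=cv2.INTER_CUBIC))
```

```text
[ 516.48777143 -146.11964702   71.91159457]
```

View pics/s4.png

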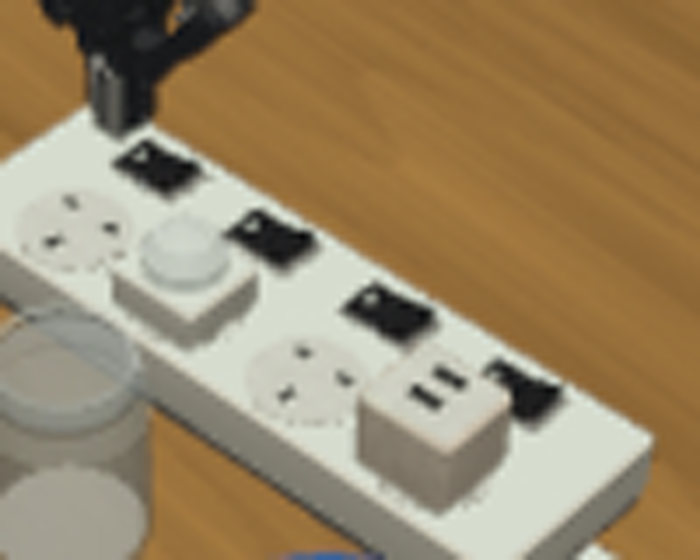

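Crop: all four rockers now look alike, with the dot half level and the +y end up. Charger, night light and jar haven't moved. Take the hand clear.

Emit:
servo_tool([
  [[0, 0, -1], 0],
  [[0, 0, -1], 0],
  [[0, 0, -1], 0],
  [[0, 0, -1], 0],
  [[0, 0, -1], 0],
])

```text
time_s: 10.7
tcp_pos: [515.8, -145.9, 172.0]
tool_rot: [-0.048, 0.999, 0.0, -0.0]
contact_force: [1.0, 0.4, -0.4]
grip_width: -0.0
gripper_force: 0.0
```

Emit:
servo_tool([
  [[0, 0, -0.5], 0],
  [[0, 0, 0], 0],
  [[0, 0, 0], 0],
])

```text
time_s: 11.0
tcp_pos: [515.6, -145.7, 180.6]
tool_rot: [-0.048, 0.999, 0.0, -0.001]
contact_force: [-0.1, 0.0, -0.8]
grip_width: 0.2
gripper_force: 0.0
```

Run:
```python
from bench import env
print(env.get_state()['tcp_pos'], env.job_done())
```

```text
the job is handed in; nothing more can be done
[ 515.5722733  -145.7406604   180.56570441] None
```

All four rockers look switched off in the final picture, pressed in order 1 to 4 with contact readings of at most about 5 N; the hand is clear and the job was handed in at 11 s, with no verdict returned.

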